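# Put the loupe away in the pedal-lid lens box

## Task

Put the loupe away in the white lens box: push the box's front lever down over its dead point so that the lid comes up and stays up by itself, let go, and set the loupe down upright inside. Then take hold of the lever again and ease it all the way back up, so that the lid closes slowly and fully and never slams. Do not force the lever against its stops or drag its bar sideways, do not drop the loupe, and leave the other things on the bench where they are.

Things in the scene. Friction and masses are not known exactly. Their poses are not given: they have to be found in the camera images.
- station: White lens box with lid and front lever, fixed. Origin: centre of its underside; x points from its front (lever side, nearest the robot) to its back, z up. Box 122 (x) by 142 (y) mm, rim 60 mm high, walls 6, inside 110 by 130 mm. Grey side housings make it 162 mm wide below 50 mm. Two cheeks on the front (y = +/-60 mm) reach 25 mm out and 83 mm high.
- lever_pivot (a point): Middle of the lever's pivot shaft (14 mm thick, along the box's y), 75 mm before the box's origin, 70 mm above the bench. Two thin arms at y = +/-47 mm run from it towards the robot (box -x) and carry a blue grip bar, 12 mm thick, along y, 80 mm clear between the arms. Bar axis 70 to 115 mm from the pivot axis: differs each time, not measured, fixed in use.
- lever_stop (a point): A point below the pivot: 75 mm before the box's origin, 35 mm above the bench. Lever travel: lid shut, it points 0.19 rad above level; at its lower stop, 0.385 rad on, 0.19 rad below level. So the bar moves nearly straight down, 27 to 44 mm. Pressing takes up to about 17 N at the bar. Past its dead point (0.336 rad, lid upright) the lid's weight pulls it to the stop (1.5 to 4 N); it stays, lid up.
- lid_hinge (a point): Middle of the lid's hinge on the far rim, 61 mm behind the box's origin, 61 mm high. Clear lid in an aluminium frame, 122 mm long. Way back: lift the bar over the dead point; then the lid's weight drives it up, at last with 8 to 15 N: hold it back right to its upper stop (feel for it: the load on the bar turns round) or the lid slams.
- box_floor (a point): Centre of the inside floor of the lens box, 6 mm above the bench.
- lid (a joint): Lid angle in rad: 0 shut, upright (1.57) at the lever's dead point, 1.80 leaning back with the lever at its lower stop. It turns 4.7 times as fast as the lever: lifting the bar at 15 mm/s closes it at 0.6 to 1 rad/s. Closing faster than 3 rad/s is slamming.
- hub (a joint): Stiff sprung hub in the lever's root, an overload gauge: how far the arms bend against the shaft, in rad, positive when the bar is pushed down, negative when it is pulled up; 0.008 rad means 1 N m, that is about 11 N at a bar 90 mm out. Moving the lid needs up to about 0.010. More than 0.016 either way (about 22 N at 90 mm) is an overload and spoils it.
- bar (a joint): The grip bar's stiff spring seat, a gauge of push and pull along the arms: bar displacement in m, positive towards the robot (away from the pivot); 8 N per mm. More than 2.5 mm either way (20 N) is an overload, as when fingers that are not centred on the bar are closed on it with force. Squeezing a centred bar loads neither gauge.
- loupe_mid (a point): Centre (18 mm above its base) of the loupe: a black round magnifier, 36 mm across and 36 mm tall, a little narrower towards the top, with a white band round its foot, standing upright on the bench at the left; 35 to 70 g.
- white_puck: A white round puck, 54 mm across, 14 mm high, on the bench; bystander. Origin at the centre of its underside.
- lens_cap: A flat black round lens cap, 51 mm across, 10 mm high, on the bench; bystander. Origin at the centre of its underside.
- tweezers_a: Metal tweezers, 120 mm long, lying on the bench left of the box; bystander.
- carrier_frame_2: A flat beige frame, 48 by 72 mm, 10 mm high, at the left; bystander.

How it is judged (in metres and radians):
On the way, in this order (a step that is already met when the one before it is completed fails the run):
1. the lid stands open by itself, with the fingers off the box and lever (value of joint lid above 1.7 rad and contact force between the fingers and station below 0.1 N), for 0.4 s.
2. the loupe stands upright on the box's floor, released, the lid still up (value of joint lid above 1.7 rad and contact force between the fingers and loupe below 0.05 N and z of loupe_mid in the frame of box_floor below 0.024 m and horizontal distance between loupe_mid and box_floor below 0.06 m and angle between loupe_mid's own z axis and vertical below 0.15 rad), for 0.2 s.
At the end, for the whole second after the job is handed in: The lid is fully shut (below 0.04 rad), the loupe stands upright (within 0.15 rad) and at rest on the floor inside the box, within 60 mm of its centre (value of joint lid below 0.04 rad and z of loupe_mid in the frame of box_floor below 0.024 m and horizontal distance between loupe_mid and box_floor below 0.06 m and angle between loupe_mid's own z axis and vertical below 0.15 rad and linear speed of loupe below 0.02 m/s); the robot touches nothing.
It fails at once if the lid slams: it closes faster than 3 rad/s (velocity of joint lid below -3 rad/s).
It fails at once if the lever is forced: its hub bends by more than 0.016 rad (2 N m, about 22 N at the bar) (value of joint hub above 0.016 rad or value of joint hub below -0.016 rad).
It fails at once if the lever's bar is pushed or pulled along its arms by more than 2.5 mm (20 N) (value of joint bar above 0.0025 m or value of joint bar below -0.0025 m).
It fails at once if the loupe is dropped or thrown: it moves faster than 0.5 m/s with no finger on it (contact force between the fingers and loupe below 0.05 N and linear speed of loupe above 0.5 m/s).
It fails at once if a bystander is shifted by more than 20 mm (distance of any of white_puck, lens_cap, tweezers_a, carrier_frame_2 from where it was at the start of the episode above 0.02 m).
It also fails if it takes over 72 s, if anything falls off the work surface, if the arm or the gripper's body presses on something with over 40 N, if the wrist force passes 120 N, or if a joint passes its speed limit or range.

## Robot

A 7-joint arm with a two-finger parallel gripper is mounted at the origin on a cart in front of the work surface, level with it; the furniture and walls round the work are solid. World frame = base frame: x ahead of the robot, y to its left, z up, the work surface at z = 0. Lengths are in mm, angles in degrees, forces in N, time in s.
With the tool pointing down it reaches from about 350 to 900 mm from the base axis. Payload 7.2 kg.
Tool frame: the origin (TCP) lies at the very end of the fingers, on their centre line; the grasp point (between the pads) lies 19 mm behind it; z points along the fingers, y is the direction in which the jaws open and shut (so a half turn about z gives the same grasp; the last joint's range is limited). The gripper opens to 85 mm and grips with 20 to 120 N. Pads are 22 mm wide; open, the fingers measure 114 mm over their backs; the gripper's body (76 mm by 85 mm) begins 54 mm behind the grasp point. The pads swing forward as they close: fully open they stand 13 mm farther back than shut.
Start: joints at [68.629, 23.554, -0.728, 91.456, 0.321, 64.991, -4.71], TCP at [187.552, -596.199, 231.297] pointing down, gripper open.
Joint ranges: [-169.25, 169.25], [-16.82, 113.86], [-84.01, 82.57], [7.8, 145.47], [-59.2, 239.2], [7.22, 106.19], [-163.78, 163.78]. Speed limits (degrees/s): [136.94, 136.94, 172.46, 172.46, 180, 180, 180].

## Interface

Orientations are given as [roll, pitch, yaw] about the fixed x, y, z axes, in that order (R = Rz(yaw) Ry(pitch) Rx(roll)).
In Python, from station import bot gives the robot as it stands.
- The arm moves only by the tool play_rows, never from a script. Its argument "motion" is a list that holds one entry, the list of rows, each a list of 7 numbers: the turn, a rotation vector about the tool's x, y, z in rad, then the shift along the tool's x, y, z in cm, then the closure, from -1 (fully open) to 1 (shut), so that 0 is half open. In form: [[[rx, ry, rz, x, y, z, jaw], ...]]. A call has 1 to 12 rows; each row shifts and turns the pose as measured when the row begins, along the tool's axes as they then stand; what a row does not reach is not made up. A row lasts 1/12 s, in which the tool goes at most 41.7 mm and 7.16 degrees, less where a joint would pass 70% of its speed; a pose out of reach is approached as far as the arm can. A call is refused whole if a number of a shift passes 4.17 or a number of a turn 0.125, either way. A call with a gripper value outside its range is refused whole. The fingers move at their own pace and stop on an object; the grip force is fixed at half the most. Time passes only in rows, so rows that do not move let the fingers close. It gives the time, the measured TCP pose, the force and the opening at its end, in the units of the state.
- bot.read_state(): the state, without advancing time (a new reading comes with each control period).
- bot.read_camera(name): name is "scene" or "top" or "wrist"; returns a dict with "image" (480x640x3 uint8, blue, green, red), "camera_matrix" (3x3 intrinsics, pixels), "pose" (4x4, takes a point from camera to world coordinates). Camera axes: x right, y up, looking along -z (the intrinsics and any distortion apply to the point x, -y, -z); pixel columns grow to the right and rows downward; lengths in mm; the calibration is good to about 2 mm. A picture is of the moment at which its call begins. There is no depth.
- bot.sign_off(): hands the job in, once; it reports no verdict.
The state is a dict: "time": time; "joint_positions": joint angles; "qd": joint speeds; "effort": joint torques, N m; "tool_pos": TCP position; "ee_rot": TCP orientation; "ft_force": force on the tool from outside, world axes, zero at the start; "wrist_torque": the same for the moment, N m; "grip_width": opening from 0.0 (shut) to 1.0 (fully open).
Only numpy, scipy, OpenCV 4.12 (cv2) and the standard library are available. Lean on these libraries where they do the work, as an engineer would, in place of code of your own. Each camera call takes 0.05 s, during which the arm holds its last target. There are 200 camera calls.

## Working session

There is one attempt and no reset: what is moved stays moved. The work goes in short steps, Python scripts to look and compute and a tool call to move; the robot and the scene stay as the last step left them, time stands still between calls to the robot, and variables do not carry over. Pictures are saved under pics/ and viewed, about 8 in all and at most 12, crops included, and the job is handed in when it is done.

Besides the shell and the picture viewer there is one more tool, called after "Emit:" as name([rows], argument=value, ...), one row to a line, values as JSON. play_rows: Moves the arm, as the interface text tells. Its arguments: {"type":"object","properties":{"motion":{"type":"array","items":{"type":"array","items":{"type":"array","items":{"type":"number"}}}}},"required":["motion"]}

```bash
mkdir -p pics
python3 - <<'E'
from station import bot
import cv2,numpy as np
s=bot.read_state();print(s)
ims=[]
for n in("top","scene"):
    c=bot.read_camera(n);cv2.imwrite(f"pics/{n}0.png",c["image"]);print(n,c["camera_matrix"].tolist(),np.round(c["pose"],3).tolist(),[k for k in c])
E
```

```text
{'time': 0.0, 'joint_positions': array([68.63137089, 23.60089385, -0.72845776, 91.50434118,  0.31943153,
       64.98964892, -4.71185678]), 'qd': array([ 0.06511882, -0.02132178,  0.08003899, -0.0307376 , -0.05808803,
        0.08456363, -0.1185058 ]), 'effort': array([-1.16094150e-03, -6.00620914e+01,  6.81551155e-01, -2.99426937e+01,
        1.36658139e-02,  1.04837204e-02,  3.45028377e-05]), 'tool_pos': array([ 187.35603756, -595.7373692 ,  230.44142432]), 'ee_rot': array([-1.79907281e+02,  5.25237683e-03,  1.74598312e+01]), 'ft_force': array([ 0.22309338, -0.42475295, -0.26149412]), 'wrist_torque': array([-0.00639223,  0.0342522 , -0.03580317]), 'grip_width': 0.9991194414784846}
top [[539.1546173823614, 0.0, 321.50166713506457], [0.0, 539.1546173823614, 248.5344685429493], [0.0, 0.0, 1.0]] [[0.001, 0.995, -0.102, 438.274], [-1.0, 0.003, 0.027, -45.719], [0.027, 0.102, 0.994, 1397.728], [0.0, 0.0, 0.0, 1.0]] ['image', 'camera_matrix', 'pose']
scene [[456.15137786822646, 0.0, 315.9726045694806], [0.0, 456.15137786822646, 235.65751017002165], [0.0, 0.0, 1.0]] [[0.899, 0.285, -0.334, 146.802], [-0.439, 0.597, -0.672, -927.024], [0.008, 0.75, 0.662, 953.907], [0.0, 0.0, 0.0, 1.0]] ['image', 'camera_matrix', 'pose']
```

View pics/top0.png

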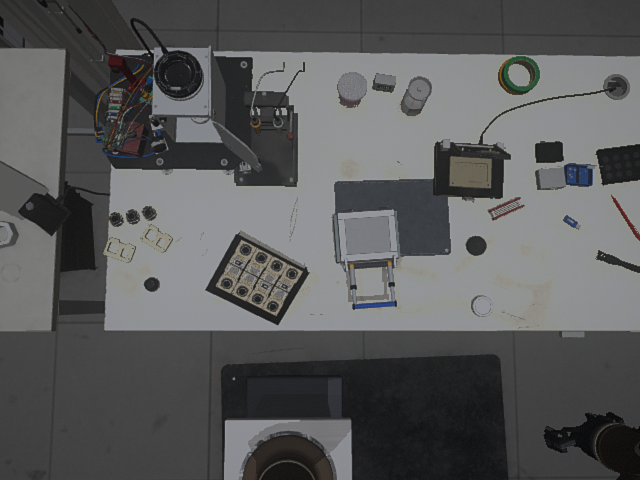

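View pics/scene0.png

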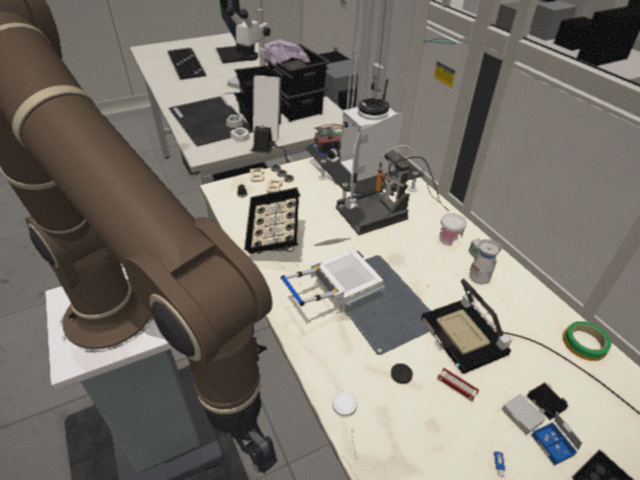

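The top view shows the box at about (365,238), its blue bar at (375,304), and the loupe probably at (152,285). The puck is at (482,306) and the cap at (476,245). Next I measure these.

```bash
cat > h.py <<'E'
from station import bot
import cv2,numpy as np
def ray(c,uv):
    K=c["camera_matrix"];T=c["pose"]
    d=np.array([(uv[0]-K[0,2])/K[0,0],-(uv[1]-K[1,2])/K[1,1],-1]);return T[:3,3],T[:3,:3]@d
def onz(c,uv,z):
    o,d=ray(c,uv);return o+d*(z-o[2])/d[2]
def tri(rs):
    A=0;b=0
    for o,d in rs:
        d=d/np.linalg.norm(d);P=np.eye(3)-np.outer(d,d);A=A+P;b=b+P@o
    p=np.linalg.solve(A,b);return p,[np.linalg.norm((np.eye(3)-np.outer(d,d)/(d@d))@(p-o)) for o,d in rs]
def proj(c,p):
    K=c["camera_matrix"];T=c["pose"];q=T[:3,:3].T@(np.array(p)-T[:3,3])
    return K[0,0]*q[0]/-q[2]+K[0,2],-K[1,1]*q[1]/-q[2]+K[1,2]
def blue(c,box):
    im=c["image"].astype(int);m=((im[...,0]-im[...,2]>60)).astype(np.uint8)
    k=np.zeros_like(m);k[box[1]:box[3],box[0]:box[2]]=1;m=m*k
    r=cv2.minAreaRect(cv2.findNonZero(m));return r,m
E
python3 - <<'E'
from h import *
t=bot.read_camera("top");s=bot.read_camera("scene")
np.set_printoptions(precision=1,suppress=True)
def ends(c,b):
    r,m=blue(c,b);p=cv2.boxPoints(r);print(r,m.sum())
    e=sorted([((p[i]+p[(i+1)%4])/2) for i in range(4)],key=lambda q:-np.linalg.norm(q-np.array(r[0])))[:2]
    return sorted(e,key=lambda q:q[0]),r[0]
et,ct=ends(t,(330,290,420,320));es,cs=ends(s,(275,265,310,310))
print(et,es,tri([ray(t,ct),ray(s,cs)]))
for z in(84,88,92):print(z,[onz(t,e,z) for e in et])
# endpoints correspond: top left = +y ; scene upper-left= +y
for a in(0,1):print(tri([ray(t,et[a]),ray(s,es[a])]))
# loupe
g=t["image"].max(2)
for nm,b in(("loupe",(138,272,168,300)),("cap",(460,230,492,262))):
    x0,y0,x1,y1=b;m=(g[y0:y1,x0:x1]<70).astype(np.uint8);M=cv2.moments(m,True);c=(M["m10"]/M["m00"]+x0,M["m01"]/M["m00"]+y0);print(nm,M["m00"],c,onz(t,c,36),onz(t,c,18),onz(t,c,0))
cr=lambda c,x0,y0,x1,y1,k:cv2.resize(c["image"][y0:y1,x0:x1],None,fx=k,fy=k,interpolation=cv2.INTER_CUBIC)
A=cr(t,320,195,420,315,4);B=cr(s,270,240,395,330,4);C=cr(t,132,270,172,300,6)
W=np.zeros((600,800,3),np.uint8);W[:480,:400]=A;W[:270,400:800]=cv2.resize(cr(s,270,240,395,330,3),(400,270));W[300:480,400:640]=C
W[300:450,650:800]=cr(s,227,174,257,204,5)
cv2.imwrite("pics/c1.png",W)
E
```

```text
((374.48980712890625, 304.85784912109375), (3.491105556488037, 39.18587875366211), 85.91438293457031) 139
((291.3429870605469, 289.11083984375), (31.044780731201172, 3.6042702198028564), 54.782405853271484) 109
[array([354.9, 306.3], dtype=float32), array([394. , 303.5], dtype=float32)] [array([282.4, 276.4], dtype=float32), array([300.3, 301.8], dtype=float32)] (array([ 435.9, -209.1,   92.9]), [np.float64(0.007464837678798913), np.float64(0.007464837678966701)])
84 [array([ 432.5, -162.6,   84. ]), array([ 439.3, -257.9,   84. ])]
88 [array([ 432.5, -162.2,   88. ]), array([ 439.3, -257.3,   88. ])]
92 [array([ 432.6, -161.9,   92. ]), array([ 439.3, -256.7,   92. ])]
(array([ 432.2, -161.4,   95.6]), [np.float64(0.42227522159782377), np.float64(0.42227522159791187)])
(array([ 439.2, -256.5,   92.8]), [np.float64(0.13431162593229748), np.float64(0.13431162593228377)])
loupe 157.0 (151.28025477707007, 284.03184713375794) [487.4 343.3  36. ] [488.  348.5  18. ] [488.7 353.6   0. ]
cap 302.0 (475.73509933774835, 245.29470198675497) [ 587.7 -477.8   36. ] [ 589.7 -483.5   18. ] [ 591.7 -489.2    0. ]
```

View pics/c1.png

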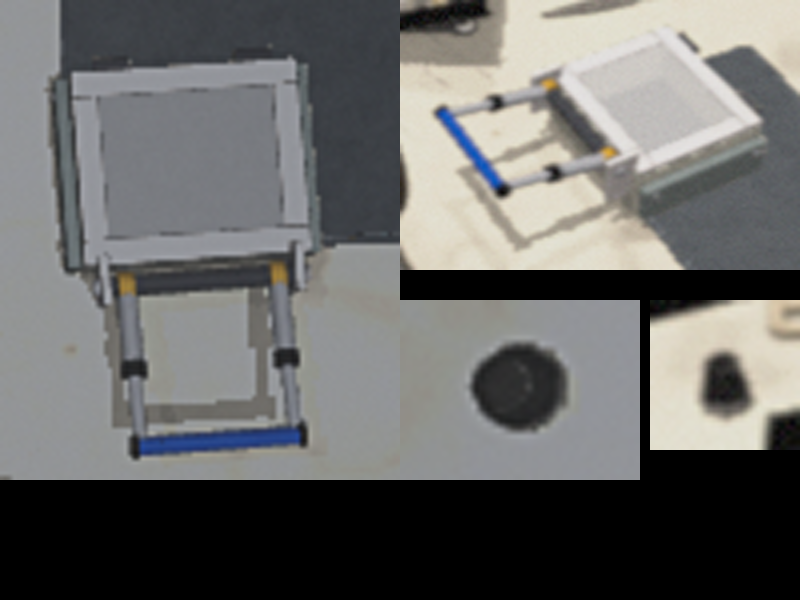

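The crop shows the box yawed about 4°, the bar with clear access, and the upright loupe standing alone at top-view pixel (151,284). Next I work out the pivot, radius and box centre, and plan the approach.

```bash
cat >> h.py <<'E'
def plan(target,yaw,n):
    """n rows from the present pose; world mm target, yaw deg, turn spread evenly"""
    s=bot.read_state();p=s["tool_pos"];y0=s["ee_rot"][2];d=(yaw-y0+180)%360-180
    st=(np.array(target)-p)/n;print("from",p.round(1),s["ee_rot"].round(2),"rz",round(-np.radians(d)/n,4))
    for i in range(n):
        a=np.radians(y0+d*i/n);c,q=np.cos(a),np.sin(a)
        print([round(v/10,2) for v in(c*st[0]+q*st[1],q*st[0]-c*st[1],-st[2])],end=" ")
    print()
E
python3 - <<'E'
from h import *
np.set_printoptions(precision=1,suppress=True)
t=bot.read_camera("top")
P=lambda x,y,z:onz(t,(320+x/4-.4,195+y/4-.4),z)
for n,x,y,z in(("shaft",205,278,70),("armL",126,278,75),("armR",280,272,75),("lidFL",90,263,64),("lidFR",297,242,64),("lidBL",71,74,64),("lidBR",297,58,64)):print(n,P(x,y,z))
for b in (88,89.5,91): print(onz(t,(374.49,304.86),b))
plan([430,-209.5,160],94.1,12)
E
```

```text
shaft [ 536.2 -203.9   70. ]
armL [ 535.7 -154.5   75. ]
armR [ 539.7 -249.7   75. ]
lidFL [ 545.8 -133.    64. ]
lidFR [ 559.3 -262.3   64. ]
lidBL [ 664.6 -121.5   64. ]
lidBR [ 675.5 -263.8   64. ]
[ 435.9 -209.7   88. ]
[ 435.9 -209.5   89.5]
[ 435.9 -209.3   91. ]
from [ 187.5 -596.   230.9] [-180.     0.    17.5] rz -0.1115
[np.float64(2.89), np.float64(-2.47), np.float64(0.59)] [np.float64(3.15), np.float64(-2.13), np.float64(0.59)] [np.float64(3.37), np.float64(-1.76), np.float64(0.59)] [np.float64(3.54), np.float64(-1.38), np.float64(0.59)] [np.float64(3.67), np.float64(-0.98), np.float64(0.59)] [np.float64(3.76), np.float64(-0.56), np.float64(0.59)] [np.float64(3.8), np.float64(-0.14), np.float64(0.59)] [np.float64(3.79), np.float64(0.28), np.float64(0.59)] [np.float64(3.74), np.float64(0.7), np.float64(0.59)] [np.float64(3.64), np.float64(1.11), np.float64(0.59)] [np.float64(3.49), np.float64(1.51), np.float64(0.59)] [np.float64(3.3), np.float64(1.89), np.float64(0.59)]
```

Emit:
play_rows([
  [[0,0,-0.11,2.9,-2.5,0.6,1],[0,0,-0.11,3.15,-2.1,0.6,1],[0,0,-0.11,3.4,-1.8,0.6,1],[0,0,-0.11,3.5,-1.4,0.6,1],[0,0,-0.11,3.7,-1,0.6,1],[0,0,-0.11,3.8,-0.6,0.6,1],[0,0,-0.11,3.8,-0.15,0.6,1],[0,0,-0.11,3.8,0.3,0.6,1],[0,0,-0.11,3.7,0.7,0.6,1],[0,0,-0.11,3.6,1.1,0.6,1],[0,0,-0.11,3.5,1.5,0.6,1],[0,0,-0.11,3.3,1.9,0.6,1]],
])

```text
time: 1.25
tool_pos: [427.4, -199.2, 154.7]
ee_rot: [-179.9, 0.5, 95.5]
ft_force: [1.5, -0.8, 0.1]
grip_width: 0.001
```

Run:
```python
from h import *
s=bot.read_state();print(s["time"],s["tool_pos"],s["ee_rot"],s["ft_force"],s["grip_width"],s["joint_positions"])
plan([435.5,-209.5,105],94.1,6)
```

```text
1.25 [ 427.40257061 -199.22285117  154.73947798] [-179.9237672     0.53723157   95.49594901] [ 1.49526012 -0.78954263  0.11669053] 0.0008363328876273284 [ 42.23031784  16.01289703 -27.5701564  115.8656952   10.25943014
  50.19264707  14.48189649]
from [ 427.4 -199.2  154.7] [-179.92    0.54   95.5 ] rz 0.0041
[np.float64(-0.18), np.float64(0.12), np.float64(0.83)] [np.float64(-0.18), np.float64(0.12), np.float64(0.83)] [np.float64(-0.18), np.float64(0.12), np.float64(0.83)] [np.float64(-0.18), np.float64(0.12), np.float64(0.83)] [np.float64(-0.18), np.float64(0.12), np.float64(0.83)] [np.float64(-0.18), np.float64(0.12), np.float64(0.83)]
```

Emit:
play_rows([
  [[0,0,0.004,-0.18,0.13,0.83,1],[0,0,0.004,-0.18,0.13,0.83,1],[0,0,0.004,-0.18,0.13,0.83,1],[0,0,0.004,-0.18,0.13,0.83,1],[0,0,0.004,-0.18,0.13,0.83,1],[0,0,0.004,-0.18,0.13,0.83,1],[0,0,0,0,0,0,1]],
])

```text
time: 1.83
tool_pos: [439.8, -204.8, 100.5]
ee_rot: [180.0, 0.4, 94.7]
ft_force: [0.2, 0.6, 0.0]
grip_width: -0.001
```

Run:
```python
from h import *
s=bot.read_state();print(s["time"],s["tool_pos"],s["ee_rot"],s["ft_force"])
w=bot.read_camera("wrist");c=bot.read_camera("scene")
print(proj(w,s["tool_pos"]),proj(w,[435.9,-209.5,89.5]),proj(c,s["tool_pos"]))
W=np.zeros((560,800,3),np.uint8);W[:360,:480]=cv2.resize(w["image"],(480,360));W[:400,480:800]=cv2.resize(c["image"][220:345,240:340],(320,400))
cv2.imwrite("pics/c2.png",W)
```

```text
1.8333 [ 439.7786766  -204.84707917  100.47151906] [179.96266608   0.42915577  94.68069173] [0.16458284 0.62428229 0.02578377]
(np.float64(321.61394114626955), np.float64(316.40446631941757)) (np.float64(312.50141290910705), np.float64(312.57227627808805)) (np.float64(291.98680835503103), np.float64(285.4609597780413))
```

View pics/c2.png

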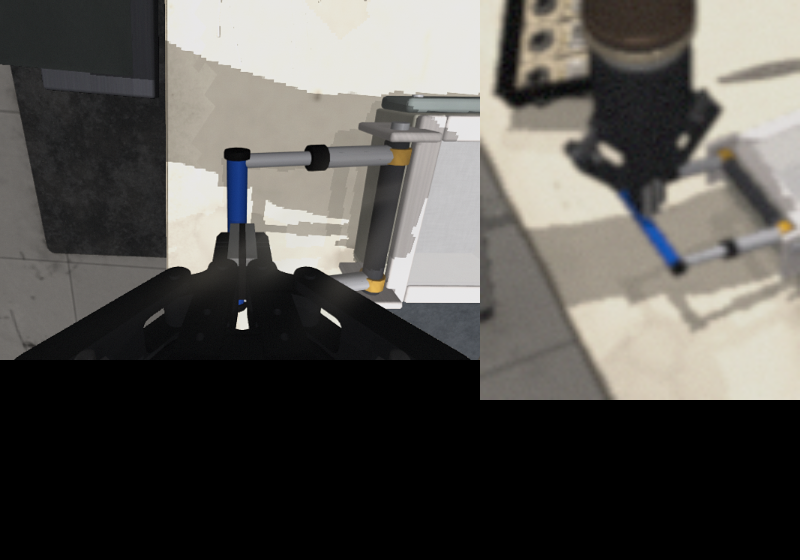

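The wrist view shows the bar vertical at x about 237 in the picture, parallel to the fingers. The fingers sit about 4 mm too far in +x, which matches the numbers. I correct that and feel for contact.

Emit:
play_rows([
  [[0,0,0,-0.22,-0.2,0,1],[0,0,0,-0.22,-0.2,0,1],[0,0,0,0,0,0,1],[0,0,0,0,0,0.15,1],[0,0,0,0,0,0.15,1],[0,0,0,0,0,0.15,1]],
])

```text
time: 2.43
tool_pos: [436.8, -211.2, 99.0]
ee_rot: [179.7, 0.6, 94.6]
ft_force: [-0.1, -0.3, 0.7]
grip_width: -0.001
```

Emit:
play_rows([
  [[0,0,0,0,0,0.1,1],[0,0,0,0,0,0.1,1]],
])

```text
time: 2.6
tool_pos: [436.9, -211.1, 96.9]
ee_rot: [179.7, 0.6, 94.6]
ft_force: [-0.7, 0.1, -0.3]
grip_width: 0.001
```

Emit:
play_rows([
  [[0,0,0,0,0,0.1,1],[0,0,0,0,0,0.1,1]],
])

```text
time: 2.77
tool_pos: [437.0, -210.9, 94.7]
ee_rot: [179.7, 0.6, 94.7]
ft_force: [-0.8, 0.4, 3.9]
grip_width: -0.003
```

Emit:
play_rows([
  [[0,0,0,0,0,0.1,1],[0,0,0,0,0,0.1,1]],
])

```text
time: 2.93
tool_pos: [437.4, -211.1, 93.4]
ee_rot: [179.7, 0.6, 94.7]
ft_force: [-3.7, 0.5, 11.7]
grip_width: 0.002
```

Emit:
play_rows([
  [[0,0,0,0,0,0.1,1],[0,0,0,0,0,0.1,1]],
])

```text
time: 3.1
tool_pos: [437.2, -211.3, 92.5]
ee_rot: [179.8, 0.7, 94.7]
ft_force: [-4.1, 0.9, 10.0]
grip_width: -0.0
```

Emit:
play_rows([
  [[0,0,0,0,-0.04,0.13,1],[0,0,0,0,-0.04,0.13,1],[0,0,0,0,-0.04,0.13,1],[0,0,0,0,-0.04,0.13,1]],
])

```text
time: 3.43
tool_pos: [436.4, -211.3, 90.0]
ee_rot: [179.7, 0.8, 94.7]
ft_force: [-3.0, 0.7, 9.8]
grip_width: -0.0
```

Emit:
play_rows([
  [[0,0,0,0,-0.04,0.14,1],[0,0,0,0,-0.04,0.14,1],[0,0,0,0,-0.04,0.14,1],[0,0,0,0,-0.04,0.14,1]],
])

```text
time: 3.77
tool_pos: [435.8, -211.4, 87.1]
ee_rot: [179.6, 1.0, 94.7]
ft_force: [-2.3, 0.3, 9.4]
grip_width: -0.002
```

Emit:
play_rows([
  [[0,0,0,0,-0.04,0.17,1],[0,0,0,0,-0.04,0.17,1],[0,0,0,0,-0.03,0.17,1],[0,0,0,0,-0.03,0.17,1],[0,0,0,0,-0.02,0.17,1],[0,0,0,0,-0.02,0.17,1]],
])

```text
time: 4.27
tool_pos: [434.8, -211.4, 80.3]
ee_rot: [179.6, 1.1, 94.8]
ft_force: [-2.5, 0.8, 8.8]
grip_width: 0.001
```

Emit:
play_rows([
  [[0,0,0,0,-0.02,0.17,1],[0,0,0,0,-0.02,0.17,1],[0,0,0,0,-0.02,0.17,1],[0,0,0,0,0,0.17,1],[0,0,0,0,0,0.17,1],[0,0,0,0,0,0.17,1]],
])

```text
time: 4.77
tool_pos: [434.1, -211.4, 72.2]
ee_rot: [179.6, 1.2, 94.8]
ft_force: [-1.7, 0.2, 4.6]
grip_width: -0.001
```

Emit:
play_rows([
  [[0,0,0,0,0,0.14,1],[0,0,0,0,0.02,0.14,1],[0,0,0,0,0.02,0.14,1],[0,0,0,0,0.02,0.14,1],[0,0,0,0,0.02,0.14,1],[0,0,0,0,0.02,0.14,1]],
])

```text
time: 5.27
tool_pos: [434.3, -211.2, 63.3]
ee_rot: [179.7, 1.2, 94.8]
ft_force: [-1.2, 0.3, 0.6]
grip_width: -0.002
```

Emit:
play_rows([
  [[0,0,0,0,0.02,0.1,1],[0,0,0,0,0.02,0.1,1],[0,0,0,0,0.02,0.1,1]],
])

```text
time: 5.52
tool_pos: [435.5, -211.2, 59.4]
ee_rot: [179.7, 1.2, 94.8]
ft_force: [0.3, 0.2, 0.2]
grip_width: -0.0
```

Emit:
play_rows([
  [[0,0,0,0,0.02,0.1,1],[0,0,0,0,0.02,0.1,1]],
])

```text
time: 5.68
tool_pos: [436.3, -211.2, 57.1]
ee_rot: [179.7, 1.2, 94.8]
ft_force: [0.4, -0.8, -0.1]
grip_width: -0.002
```

Emit:
play_rows([
  [[0,0,0,0,0,-1,1],[0,0,0,0,0,-2,1],[0,0,0,0,0,-3,1],[0,0,0,0,0,-3,1],[0,0,0,0,0,-2,1],[0,0,0,0,0,0,1]],
])

```text
time: 6.18
tool_pos: [434.6, -207.1, 173.0]
ee_rot: [179.8, 1.0, 94.9]
ft_force: [1.2, -0.5, 1.0]
grip_width: -0.0
```

Run:
```python
from h import *
s=bot.read_state();print(s["time"],s["tool_pos"],s["ee_rot"],s["ft_force"])
c=bot.read_camera("scene");t=bot.read_camera("top")
W=np.zeros((420,800,3),np.uint8);W[:420,:400]=cv2.resize(c["image"][200:326,270:390],(400,420));W[:420,400:800]=cv2.resize(t["image"][190:320,310:434],(400,420))
cv2.imwrite("pics/c3.png",W)
plan([488,348,190],94.1,16)
```

```text
6.1833 [ 434.62465129 -207.11139376  172.98954788] [179.83600268   0.98809522  94.94124996] [ 1.18802595 -0.46664369  1.01622311]
from [ 433.2 -206.9  170. ] [-180.      0.91   94.92] rz 0.0009
[np.float64(3.43), np.float64(0.64), np.float64(-0.13)] [np.float64(3.43), np.float64(0.64), np.float64(-0.13)] [np.float64(3.43), np.float64(0.63), np.float64(-0.13)] [np.float64(3.43), np.float64(0.63), np.float64(-0.13)] [np.float64(3.43), np.float64(0.63), np.float64(-0.13)] [np.float64(3.43), np.float64(0.62), np.float64(-0.13)] [np.float64(3.43), np.float64(0.62), np.float64(-0.13)] [np.float64(3.43), np.float64(0.62), np.float64(-0.13)] [np.float64(3.43), np.float64(0.61), np.float64(-0.13)] [np.float64(3.43), np.float64(0.61), np.float64(-0.13)] [np.float64(3.43), np.float64(0.61), np.float64(-0.13)] [np.float64(3.43), np.float64(0.6), np.float64(-0.13)] [np.float64(3.43), np.float64(0.6), np.float64(-0.13)] [np.float64(3.43), np.float64(0.6), np.float64(-0.13)] [np.float64(3.43), np.float64(0.6), np.float64(-0.13)] [np.float64(3.43), np.float64(0.59), np.float64(-0.13)]
```

View pics/c3.png

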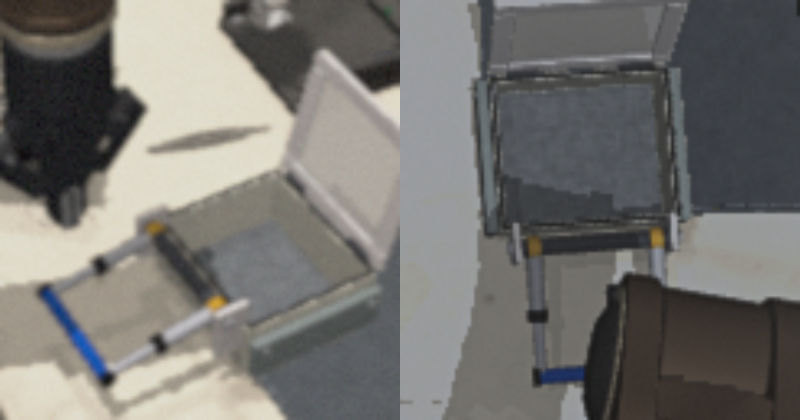

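The lid is up and leaning back with the lever at its lower stop (scene crop). Now to the loupe.

Emit:
play_rows([
  [[0,0,0,1.5,0.3,-0.4,-1],[0,0,0,3.5,0.6,-0.4,-1],[0,0,0,3.5,0.6,-0.2,-1],[0,0,0,3.5,0.6,-0.1,-1],[0,0,0,3.5,0.6,-0.1,-1],[0,0,0,3.5,0.6,-0.1,-1],[0,0,0,3.5,0.6,-0.1,-1],[0,0,0,3.5,0.6,-0.1,-1],[0,0,0,3.5,0.6,-0.1,-1],[0,0,0,3.5,0.6,-0.1,-1],[0,0,0,3.5,0.6,-0.1,-1],[0,0,0,3.5,0.6,-0.1,-1]],
])

```text
time: 7.28
tool_pos: [462.4, 203.7, 170.6]
ee_rot: [-178.9, 1.0, 93.9]
ft_force: [0.2, -0.2, 0.3]
grip_width: 0.999
```

Run:
```python
from h import *
s=bot.read_state();print(s["time"],s["ft_force"],s["joint_positions"])
plan([475,348,140],94.1,6)
```

```text
7.2833 [ 0.24064874 -0.18067285  0.33429004] [  1.55900481  21.09617953 -38.5945092  108.8193103   15.86423258
  56.97991228 -40.41013677]
from [462.4 203.7 170.6] [-178.85    1.02   93.87] rz -0.0007
[np.float64(2.39), np.float64(0.37), np.float64(0.51)] [np.float64(2.39), np.float64(0.37), np.float64(0.51)] [np.float64(2.39), np.float64(0.38), np.float64(0.51)] [np.float64(2.39), np.float64(0.38), np.float64(0.51)] [np.float64(2.39), np.float64(0.38), np.float64(0.51)] [np.float64(2.38), np.float64(0.38), np.float64(0.51)]
```

Emit:
play_rows([
  [[0,0,0,2.4,0.5,0.5,-1],[0,0,0,2.4,0.5,0.5,-1],[0,0,0,2.4,0.5,0.5,-1],[0,0,0,2.4,0.5,0.5,-1],[0,0,0,2.2,0.5,0.5,-1],[0,0,0,1,0.2,0.3,-1],[0,0,0,0,0,0,-1]],
])

```text
time: 7.87
tool_pos: [472.7, 346.2, 129.0]
ee_rot: [-178.1, 1.0, 94.6]
ft_force: [-0.8, -0.0, -0.3]
grip_width: 1.001
```

```bash
cat >> h.py <<'E'
from scipy.spatial.transform import Rotation as Ro
def level(yaw):
    s=bot.read_state();a=Ro.from_euler("xyz",s["ee_rot"],degrees=True);b=Ro.from_euler("xyz",[180,0,yaw],degrees=True)
    return (a.inv()*b).as_rotvec()
E
python3 - <<'E'
from h import *
s=bot.read_state();print(s["time"],s["tool_pos"],s["ee_rot"],level(94.1))
w=bot.read_camera("wrist");cv2.imwrite("pics/w4.png",w["image"])
print("guess",proj(w,[488,348,36]),"tcp",proj(w,s["tool_pos"]))
print(w["camera_matrix"].tolist(),w["pose"].tolist())
E
```

```text
7.8667 [472.74590304 346.20518326 128.96080391] [-178.05116656    1.04513834   94.55017295] [-0.03394078  0.01837287  0.0075458 ]
guess (np.float64(349.9830895564389), np.float64(243.33433773324728)) tcp (np.float64(321.53649575908986), np.float64(316.3664385113816))
[[373.2971676176473, 0.0, 322.72957166974106], [0.0, 373.2971676176473, 242.26601467227508], [0.0, 0.0, 1.0]] [[0.9963143775874332, -0.08550357065851545, 0.006841083043342601, 471.6306468826501], [0.07836225262064739, 0.9397299469654504, 0.33281674257844307, 429.6177296170773], [-0.034885790470899534, -0.331054023055078, 0.942966709615066, 269.76845857016514], [0.0, 0.0, 0.0, 1.0]]
```

View pics/w4.png

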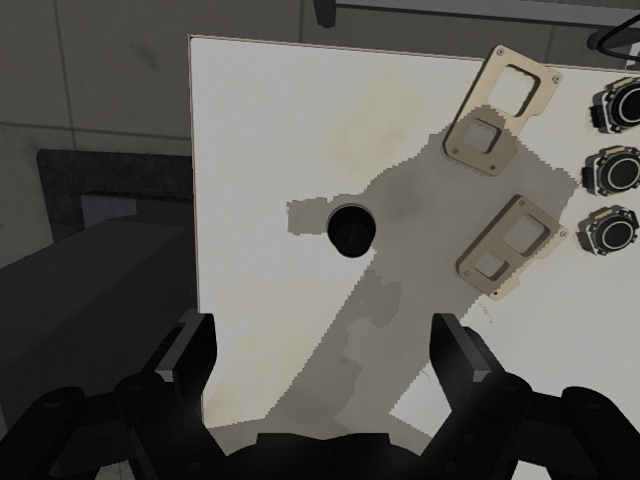

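The wrist view shows the loupe alone at about (352,232), between and ahead of the open fingers.

Run:
```python
from h import *
w=dict(np.load("/dev/null")) if 0 else bot.read_camera("wrist")
g=w["image"].max(2);m=(g[195:270,318:386]<45).astype(np.uint8)
n,l,st,ce=cv2.connectedComponentsWithStats(m);k=1+st[1:,4].argmax();print(st[k],ce[k]+[318,195])
c=ce[k]+[318,195];print(onz(w,c,18),onz(w,c,22),onz(w,(c[0],c[1]+4),36))
plan([487,347,60],94.1,6);print(level(94.1)/6)
```

```text
[  10   10   49   51 1884] [352.0552017  229.37579618]
[489.5442159  350.94344544  18.        ] [489.25946672 352.17652005  22.        ] [488.54880683 353.75464732  36.        ]
from [473.3 343.7 129.7] [-178.09    1.13   94.44] rz 0.001
[np.float64(0.04), np.float64(0.23), np.float64(1.16)] [np.float64(0.04), np.float64(0.23), np.float64(1.16)] [np.float64(0.04), np.float64(0.23), np.float64(1.16)] [np.float64(0.04), np.float64(0.23), np.float64(1.16)] [np.float64(0.04), np.float64(0.23), np.float64(1.16)] [np.float64(0.04), np.float64(0.23), np.float64(1.16)] 
[-0.00555515  0.00330469  0.00092406]
```

Emit:
play_rows([
  [[-0.006,0.003,0.001,0.1,0.3,0.8,-1],[-0.006,0.003,0.001,0.1,0.3,1,-1],[-0.006,0.003,0.001,0.1,0.3,1,-1],[-0.006,0.003,0.001,0.1,0.3,1,-1],[-0.006,0.003,0.001,0.1,0.3,1,-1],[-0.006,0.003,0.001,0,0.1,0.7,-1],[0,0,0,0,0,0,-1]],
])

```text
time: 8.55
tool_pos: [492.9, 338.0, 69.9]
ee_rot: [179.5, 0.3, 93.4]
ft_force: [-0.3, -0.2, -0.2]
grip_width: 0.999
```

Run:
```python
from h import *
s=bot.read_state();print(s["time"],level(94.1))
plan([489,350,11],94.1,5)
```

```text
8.55 [ 0.0093824   0.00572131 -0.01227825]
from [492.9 338.   69.9] [179.46   0.32  93.39] rz -0.0025
[np.float64(0.24), np.float64(-0.06), np.float64(1.18)] [np.float64(0.24), np.float64(-0.06), np.float64(1.18)] [np.float64(0.24), np.float64(-0.06), np.float64(1.18)] [np.float64(0.24), np.float64(-0.06), np.float64(1.18)] [np.float64(0.24), np.float64(-0.06), np.float64(1.18)]
```

Emit:
play_rows([
  [[0.004,0.003,-0.004,0.3,-0.1,0.6,-1],[0.004,0.003,-0.004,0.3,-0.1,0.8,-1],[0,0,0,0.3,-0.1,0.8,-1],[0,0,0,0.3,-0.05,0.8,-1],[0,0,0,0.2,0,0.8,-1],[0,0,0,0,0,0.5,-1],[0,0,0,0,0,0,-1]],
])

```text
time: 9.13
tool_pos: [488.7, 351.8, 22.8]
ee_rot: [179.9, -0.0, 93.8]
ft_force: [0.5, 0.1, 0.8]
grip_width: 1.001
```

Run:
```python
from h import *
s=bot.read_state();print(s["time"],level(94.1))
plan([489,350,11],94.1,3)
```

```text
9.1333 [ 0.00126398 -0.00085787 -0.00527732]
from [488.7 351.8  22.8] [ 1.7993e+02 -5.0000e-02  9.3800e+01] rz -0.0018
[np.float64(-0.06), np.float64(0.01), np.float64(0.39)] [np.float64(-0.06), np.float64(0.01), np.float64(0.39)] [np.float64(-0.06), np.float64(0.01), np.float64(0.39)]
```

Emit:
play_rows([
  [[0,0,0,-0.05,0,0.5,-1],[0,0,0,-0.05,0,0.5,-1],[0,0,0,-0.05,0,0.4,-1],[0,0,0,0,0,0.2,-1],[0,0,0,0,0,0,-1]],
])

```text
time: 9.55
tool_pos: [488.8, 350.6, 5.1]
ee_rot: [179.9, -0.0, 93.8]
ft_force: [-0.3, -0.7, 0.3]
grip_width: 1.003
```

Emit:
play_rows([
  [[0,0,0,0,0,0,-0.5],[0,0,0,0,0,0,-0.3],[0,0,0,0,0,0,0],[0,0,0,0,0,0,0.05],[0,0,0,0,0,0,0.1],[0,0,0,0,0,0,0.1]],
])

```text
time: 10.05
tool_pos: [489.5, 350.7, 6.1]
ee_rot: [179.8, -0.1, 93.8]
ft_force: [0.4, 0.2, 1.0]
grip_width: 0.45
```

Emit:
play_rows([
  [[0,0,0,0,0,0,0.2],[0,0,0,0,0,0,0.3],[0,0,0,0,0,0,0.5],[0,0,0,0,0,0,1],[0,0,0,0,0,0,1]],
])

```text
time: 10.47
tool_pos: [489.6, 350.8, 6.8]
ee_rot: [179.8, -0.1, 93.8]
ft_force: [-0.1, 0.1, -0.1]
grip_width: 0.359
```

Emit:
play_rows([
  [[0,0,0,0,0,-0.5,1],[0,0,0,0,0,-1,1],[0,0,0,0,0,-1.5,1],[0,0,0,0,0,-1.5,1],[0,0,0,0,0,-1,1],[0,0,0,0,0,0,1]],
])

```text
time: 10.97
tool_pos: [488.7, 350.6, 65.7]
ee_rot: [179.9, -0.1, 93.8]
ft_force: [0.7, -0.7, -1.0]
grip_width: 0.361
```

Run:
```python
from h import *
s=bot.read_state();print(s["time"],s["ft_force"],s["grip_width"],level(94.1))
w=bot.read_camera("wrist");cv2.imwrite("pics/w5.png",w["image"][150:480,100:540])
plan([540,0,200],94.1,12)
```

```text
10.9667 [ 0.66590758 -0.71787343 -0.99103459] 0.36060137923461316 [ 0.0015273  -0.00108478 -0.00445923]
from [488.6 350.4  64.9] [ 1.7993e+02 -4.0000e-02  9.3840e+01] rz -0.0004
[np.float64(-2.94), np.float64(0.23), np.float64(-1.13)] [np.float64(-2.94), np.float64(0.23), np.float64(-1.13)] [np.float64(-2.94), np.float64(0.23), np.float64(-1.13)] [np.float64(-2.94), np.float64(0.23), np.float64(-1.13)] [np.float64(-2.94), np.float64(0.23), np.float64(-1.13)] [np.float64(-2.94), np.float64(0.23), np.float64(-1.13)] [np.float64(-2.94), np.float64(0.23), np.float64(-1.13)] [np.float64(-2.94), np.float64(0.22), np.float64(-1.13)] [np.float64(-2.94), np.float64(0.22), np.float64(-1.13)] [np.float64(-2.94), np.float64(0.22), np.float64(-1.13)] [np.float64(-2.94), np.float64(0.22), np.float64(-1.13)] [np.float64(-2.94), np.float64(0.22), np.float64(-1.13)]
```

View pics/w5.png

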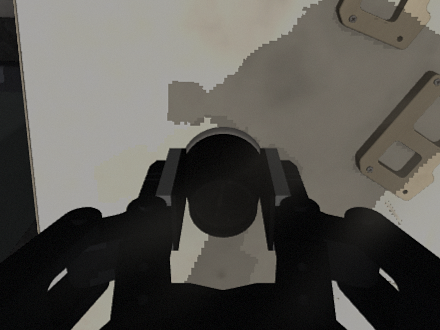

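The loupe is held upright between the pads at (222,185), with its white foot band visible. I carry it to the box at about z = 150.

Emit:
play_rows([
  [[0,0,0,-0.5,0.1,-1.5,1],[0,0,0,-1.5,0.3,-2,1],[0,0,0,-2.5,0.4,-2,1],[0,0,0,-3,0.5,-2,1],[0,0,0,-3.5,0.6,-1,1],[0,0,0,-3.5,0.6,-0.5,1],[0,0,0,-3.5,0.6,0,1],[0,0,0,-3.5,0.6,0,1],[0,0,0,-3.5,0.6,0,1],[0,0,0,-3.5,0.6,0,1],[0,0,0,-3.5,0.6,0,1],[0,0,0,-3.5,0.6,0,1]],
])

```text
time: 12.02
tool_pos: [573.4, -8.2, 163.6]
ee_rot: [-179.9, -0.2, 94.9]
ft_force: [1.4, 0.3, -1.0]
grip_width: 0.358
```

Run:
```python
from h import *
s=bot.read_state();print(s["time"],s["grip_width"],level(94.1))
plan([608,-197,150],94.1,8)
```

```text
12.0167 0.3584339536698352 [-0.00120559 -0.00262125  0.01310578]
from [573.4  -8.2 163.6] [-1.7993e+02 -1.5000e-01  9.4850e+01] rz 0.0016
[np.float64(-2.39), np.float64(0.23), np.float64(0.17)] [np.float64(-2.39), np.float64(0.24), np.float64(0.17)] [np.float64(-2.39), np.float64(0.24), np.float64(0.17)] [np.float64(-2.39), np.float64(0.24), np.float64(0.17)] [np.float64(-2.39), np.float64(0.25), np.float64(0.17)] [np.float64(-2.39), np.float64(0.25), np.float64(0.17)] [np.float64(-2.39), np.float64(0.26), np.float64(0.17)] [np.float64(-2.39), np.float64(0.26), np.float64(0.17)]
```

Emit:
play_rows([
  [[0,0,0.002,-2.8,0.2,0,1],[0,0,0.002,-2.8,0.2,0,1],[0,0,0.002,-2.8,0.2,0.1,1],[0,0,0.002,-2.8,0.2,0.1,1],[0,0,0.002,-2.6,0.2,0.2,1],[0,0,0,-2,0.2,0.2,1],[0,0,0,-1,0.2,0.2,1],[0,0,0,0,0,0,1]],
])

```text
time: 12.68
tool_pos: [597.0, -198.6, 157.0]
ee_rot: [-179.7, 0.1, 93.4]
ft_force: [-0.8, -0.3, -0.3]
grip_width: 0.362
```

Run:
```python
from h import *
s=bot.read_state();print(s["time"],s["grip_width"],level(94.1))
plan([608,-197,20],94.1,12)
```

```text
12.6833 0.3616395153290017 [-0.00530628  0.001534   -0.01254865]
from [ 597.  -198.6  157. ] [-1.797e+02  9.000e-02  9.338e+01] rz -0.001
[np.float64(0.01), np.float64(0.09), np.float64(1.14)] [np.float64(0.01), np.float64(0.09), np.float64(1.14)] [np.float64(0.01), np.float64(0.09), np.float64(1.14)] [np.float64(0.01), np.float64(0.09), np.float64(1.14)] [np.float64(0.01), np.float64(0.09), np.float64(1.14)] [np.float64(0.01), np.float64(0.09), np.float64(1.14)] [np.float64(0.01), np.float64(0.09), np.float64(1.14)] [np.float64(0.01), np.float64(0.09), np.float64(1.14)] [np.float64(0.01), np.float64(0.09), np.float64(1.14)] [np.float64(0.01), np.float64(0.09), np.float64(1.14)] [np.float64(0.01), np.float64(0.09), np.float64(1.14)] [np.float64(0.01), np.float64(0.09), np.float64(1.14)]
```

Emit:
play_rows([
  [[-0.002,0,-0.002,0,0.3,0.6,1],[-0.002,0,-0.002,0,0.3,1.2,1],[0,0,-0.002,0,0.2,1.5,1],[0,0,-0.002,0,0.1,1.5,1],[0,0,0,0,0,1.5,1],[0,0,0,0,0,1.5,1],[0,0,0,0,0,1.2,1],[0,0,0,0,0,0.8,1],[0,0,0,0,0,0.4,1],[0,0,0,0,0,0,1]],
])

```text
time: 13.52
tool_pos: [607.3, -179.8, 46.2]
ee_rot: [-180.0, -0.4, 95.0]
ft_force: [-0.4, -0.3, -1.6]
grip_width: 0.361
```

Emit:
play_rows([
  [[0.001,0.003,0.004,-0.4,0,0.5,1],[0.001,0.003,0.004,-0.4,0,0.5,1],[0,0,0.004,-0.4,0,0.5,1],[0,0,0.004,-0.3,0,0.5,1],[0,0,0,-0.1,0,0.3,1],[0,0,0,0,0,0,1]],
])

```text
time: 14.02
tool_pos: [610.4, -198.0, 22.9]
ee_rot: [180.0, -0.7, 93.9]
ft_force: [-0.2, 0.8, -1.1]
grip_width: 0.364
```

Run:
```python
from h import *
s=bot.read_state();print(s["time"],s["tool_pos"],s["ft_force"],level(94.1))
```

```text
14.0167 [ 610.37417876 -198.00329375   22.90236507] [-0.23659947  0.83633639 -1.0734106 ] [ 0.00063869 -0.01208283 -0.00344381]
```

Centred. I lower it gently onto the floor, expecting TCP z ≈ 13.

Emit:
play_rows([
  [[0,-0.004,0,0,0,0.2,1],[0,-0.004,0,0,0,0.2,1],[0,-0.004,0,0,0,0.2,1],[0,0,0,0,0,0.1,1]],
])

```text
time: 14.35
tool_pos: [610.6, -198.5, 15.8]
ee_rot: [179.9, 0.1, 93.8]
ft_force: [-0.4, 0.3, 0.4]
grip_width: 0.362
```

Emit:
play_rows([
  [[0,0,0,0,0,0.1,1],[0,0,0,0,0,0.1,1]],
])

```text
time: 14.52
tool_pos: [610.7, -197.9, 13.7]
ee_rot: [179.9, 0.1, 93.9]
ft_force: [1.0, -0.6, -0.1]
grip_width: 0.364
```

Emit:
play_rows([
  [[0,0,0,0,0,0.05,1],[0,0,0,0,0,0.1,1]],
])

```text
time: 14.68
tool_pos: [611.0, -197.7, 12.6]
ee_rot: [179.9, 0.1, 93.9]
ft_force: [-5.8, 1.7, 14.8]
grip_width: 0.365
```

Emit:
play_rows([
  [[0,0,0,0,0,0.05,1],[0,0,0,0,0,0,1]],
])

```text
time: 14.85
tool_pos: [611.0, -197.7, 12.9]
ee_rot: [179.9, 0.1, 93.9]
ft_force: [0.4, -0.3, -0.6]
grip_width: 0.363
```

Emit:
play_rows([
  [[0,0,0,0,0,0,0.2],[0,0,0,0,0,0,0.1],[0,0,0,0,0,0,0],[0,0,0,0,0,0,-0.1],[0,0,0,0,0,0,-0.1],[0,0,0,0,0,0,-0.1]],
])

```text
time: 15.35
tool_pos: [611.4, -197.8, 13.0]
ee_rot: [179.8, 0.1, 93.9]
ft_force: [0.1, 0.2, -0.1]
grip_width: 0.549
```

Emit:
play_rows([
  [[0,0,0,0,0,-0.4,-0.1],[0,0,0,0,0,-0.8,-0.1],[0,0,0,0,0,-1.5,-0.1],[0,0,0,0,0,-2,-0.1],[0,0,0,0,0,-2.5,-0.1],[0,0,0,0,0,-2.5,-0.1],[0,0,0,0,0,-1,-0.1],[0,0,0,0,0,0,-0.1]],
])

```text
time: 16.02
tool_pos: [610.3, -196.8, 126.6]
ee_rot: [179.9, 0.1, 94.0]
ft_force: [0.0, -0.3, 0.1]
grip_width: 0.551
```

Run:
```python
from h import *
s=bot.read_state();print(s["time"],s["tool_pos"],s["ee_rot"])
plan([436,-209.5,150],94.1,6)
c=bot.read_camera("scene");w=bot.read_camera("wrist")
W=np.zeros((420,800,3),np.uint8);W[:420,:400]=cv2.resize(c["image"][200:326,270:390],(400,420));W[:300,400:800]=cv2.resize(w["image"],(400,300))
cv2.imwrite("pics/c6.png",W)
```

```text
16.0167 [ 610.32394215 -196.84997155  126.61767952] [1.79947966e+02 5.04831267e-02 9.39648877e+01]
from [ 610.3 -196.8  126.6] [1.7995e+02 5.0000e-02 9.3960e+01] rz -0.0004
[np.float64(-0.01), np.float64(-2.91), np.float64(-0.39)] [np.float64(-0.01), np.float64(-2.91), np.float64(-0.39)] [np.float64(-0.01), np.float64(-2.91), np.float64(-0.39)] [np.float64(-0.01), np.float64(-2.91), np.float64(-0.39)] [np.float64(-0.0), np.float64(-2.91), np.float64(-0.39)] [np.float64(-0.0), np.float64(-2.91), np.float64(-0.39)]
```

View pics/c6.png

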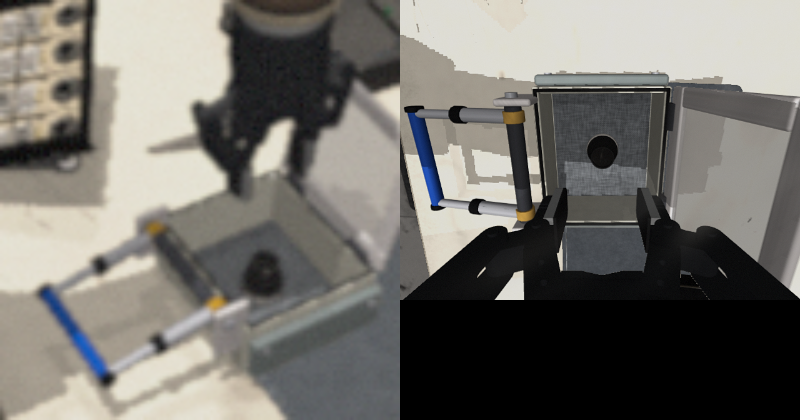

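The loupe stands upright in the box at about (602,150) in the wrist half of the picture, the lid is still up and the fingers are clear. Back to the bar.

Emit:
play_rows([
  [[0,0,0,0,-1,-0.8,-0.1],[0,0,0,0,-2.5,-0.8,-0.1],[0,0,0,0,-3,-0.4,-0.1],[0,0,0,0,-3,0,-0.1],[0,0,0,0,-3,0,-0.1],[0,0,0,0,-2.5,0,-0.1],[0,0,0,0,-1,0,-0.1],[0,0,0,0,0,0,-0.1]],
])

```text
time: 16.78
tool_pos: [432.3, -205.4, 135.5]
ee_rot: [-178.9, -0.5, 94.0]
ft_force: [-0.1, -0.1, -0.3]
grip_width: 0.552
```

```bash
cat > bar.py <<'E'
from h import *
np.set_printoptions(precision=1,suppress=True)
s=bot.read_state();print(s["time"],s["tool_pos"],s["ee_rot"],level(94.1))
w=bot.read_camera("wrist");c=bot.read_camera("scene")
def mask(c):
    h=cv2.cvtColor(c["image"],cv2.COLOR_BGR2HSV);m=cv2.inRange(h,(105,130,60),(130,255,255))
    n,l,st,ce=cv2.connectedComponentsWithStats(m);k=1+st[1:,4].argmax();return (l==k).astype(np.uint8),st[k]
for n,cam in(("w",w),("s",c)):
    m,st=mask(cam) if n=="w" else (blue(cam,(265,255,320,325))[1],0)
    r=cv2.minAreaRect(cv2.findNonZero(m));p=cv2.boxPoints(r);print(n,st,r)
    e=sorted([(p[i]+p[(i+1)%4])/2 for i in range(4)],key=lambda q:-np.linalg.norm(q-np.array(r[0])))[:2];e=sorted(e,key=lambda q:q[1])
    for z in(50.5,):print([onz(cam,q,z) for q in e])
E
python3 bar.py
```

```text
16.7833 [ 432.3 -205.4  135.5] [-178.9   -0.5   94. ] [-0. -0. -0.]
w [ 324  185   18  143 2290] ((332.5, 256.0), (142.0, 17.0), 90.0)
[array([ 434.1, -162.2,   50.5]), array([ 441.7, -260.2,   50.5])]
s 0 ((291.8310852050781, 299.2635498046875), (30.224384307861328, 3.6036767959594727), 54.462318420410156)
[array([ 433.4, -157.2,   50.5]), array([ 440.9, -252.9,   50.5])]
```

Emit:
play_rows([
  [[-0.005,-0.002,0,-0.1,0.1,0.5,-0.1],[-0.005,-0.002,-0.002,-0.1,0.1,1,-0.1],[-0.005,-0.002,-0.002,-0.1,0.1,1.2,-0.1],[-0.004,-0.002,-0.002,-0.1,0.1,1.2,-0.1],[0,0,0,-0.1,0.1,1,-0.1],[0,0,0,0,0,0.6,-0.1],[0,0,0,0,0,0,-0.1]],
])

```text
time: 17.47
tool_pos: [448.4, -207.6, 76.0]
ee_rot: [179.5, -0.2, 94.7]
ft_force: [0.0, 0.8, -0.6]
grip_width: 0.553
```

```bash
sed -i 's/precision=1/precision=3/' bar.py; python3 bar.py
```

```text
17.4667 [ 448.442 -207.621   75.994] [179.482  -0.168  94.664] [ 0.009 -0.003  0.01 ]
w [ 286  199   25  183 3788] ((297.9999694824219, 290.0), (181.99996948242188, 23.999996185302734), 90.0)
[array([ 434.19 , -162.633,   50.5  ]), array([ 440.199, -261.951,   50.5  ])]
s 0 ((295.23077392578125, 303.84613037109375), (18.859806060791016, 3.3282015323638916), 56.3099365234375)
[array([ 437.41 , -194.106,   50.5  ]), array([ 440.373, -253.1  ,   50.5  ])]
```

Emit:
play_rows([
  [[0.003,-0.001,0.003,-0.05,-0.35,0,-0.1],[0.003,-0.001,0.002,-0.05,-0.35,0,-0.1],[0.003,-0.001,0,0,-0.2,0,-0.1],[0,0,0,0,0,0,-0.1]],
])

```text
time: 17.9
tool_pos: [440.2, -209.9, 78.7]
ee_rot: [179.9, 0.1, 94.3]
ft_force: [-0.3, 0.1, 0.2]
grip_width: 0.549
```

Run:
```python
from h import *
s=bot.read_state();print(s["time"],s["tool_pos"],level(94.4))
```

```text
17.9 [ 440.15954263 -209.94326106   78.65386761] [ 0.00211332  0.00238042 -0.00098648]
```

Now descend to z ≈ 30, trimming x by −3 mm.

Emit:
play_rows([
  [[0.001,0.001,0,0,-0.1,0.4,-0.1],[0.001,0.001,0,0,-0.1,0.7,-0.1],[0,0,0,0,-0.05,0.8,-0.1],[0,0,0,0,-0.05,0.8,-0.1],[0,0,0,0,0,0.7,-0.1],[0,0,0,0,0,0.4,-0.1],[0,0,0,0,0,0.2,-0.1],[0,0,0,0,0,0,-0.1]],
])

```text
time: 18.57
tool_pos: [436.4, -210.6, 34.3]
ee_rot: [-180.0, 0.0, 94.3]
ft_force: [0.2, -0.1, 0.1]
grip_width: 0.553
```

```bash
python3 bar.py
```

```text
18.5667 [ 436.433 -210.628   34.316] [-179.993    0.038   94.302] [-0.     0.001  0.004]
w [ 309  217   33  122 3458] ((325.0, 277.5), (121.0, 32.0), 90.0)
[array([ 434.14 , -162.422,   50.5  ]), array([ 437.859, -210.792,   50.5  ])]
s 0 ((294.6153869628906, 302.9230651855469), (21.0786075592041, 3.3282015323638916), 56.3099365234375)
[array([ 437.048, -186.903,   50.5  ]), array([ 440.373, -253.1  ,   50.5  ])]
```

Emit:
play_rows([
  [[0,0,0,0,0.06,0.15,0.1],[0,0,0,0,0.06,0.15,0.3],[0,0,0,0,0,0.05,0.4],[0,0,0,0,0,0,0.5],[0,0,0,0,0,0,0.5]],
])

```text
time: 19.08
tool_pos: [439.1, -211.0, 32.2]
ee_rot: [179.8, 0.1, 94.3]
ft_force: [0.8, -0.1, -0.1]
grip_width: 0.252
```

Emit:
play_rows([
  [[0,0,0,0,0,0,0.58],[0,0,0,0,0,0,0.6],[0,0,0,0,0,0,0.62],[0,0,0,0,0,0,0.64]],
])

```text
time: 19.42
tool_pos: [439.0, -211.1, 32.5]
ee_rot: [179.9, 0.2, 94.3]
ft_force: [-0.3, 0.3, 0.0]
grip_width: 0.182
```

```bash
python3 bar.py
python3 - <<'E'
from h import *
w=bot.read_camera("wrist");cv2.imwrite("pics/w7.png",cv2.resize(w["image"][180:420,200:440],(600,600)))
E
```

```text
19.4167 [ 439.006 -211.119   32.465] [179.85    0.152  94.29 ] [0.003 0.003 0.003]
w [ 302  217   33  223 6482] ((318.0, 328.0), (222.0, 32.0), 90.0)
[array([ 434.233, -162.601,   50.5  ]), array([ 441.098, -259.711,   50.5  ])]
s 0 ((296.5, 305.5), (14.699555397033691, 3.605551242828369), 56.3099365234375)
[array([ 438.454, -207.349,   50.5  ]), array([ 440.737, -253.001,   50.5  ])]
```

View pics/w7.png

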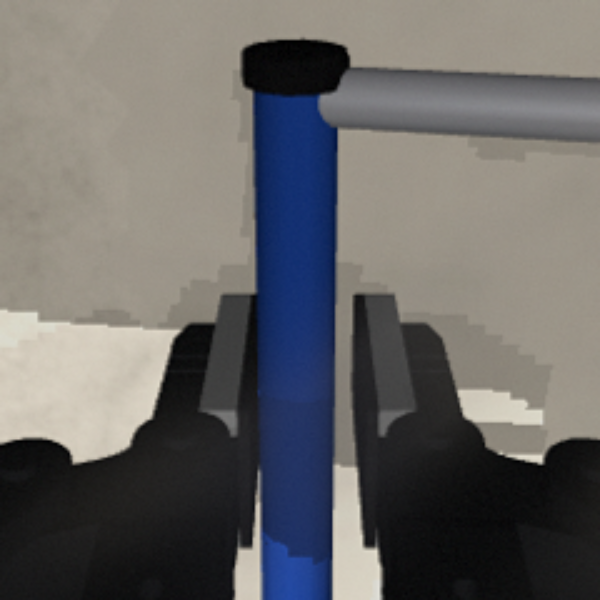

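The bar at x≈297 in the crop touches the left pad, with about 3 mm free on the right. I shift −1.5 mm and close slowly.

Emit:
play_rows([
  [[0,0,0,0,-0.09,0.05,0.64],[0,0,0,0,-0.05,0,0.64],[0,0,0,0,0,0,0.66]],
])

```text
time: 19.82
tool_pos: [437.8, -211.2, 31.9]
ee_rot: [179.8, 0.2, 94.3]
ft_force: [-0.4, 0.2, -0.2]
grip_width: 0.171
```

Emit:
play_rows([
  [[0,0,0,0,0,0,0.68],[0,0,0,0,0,0,0.69]],
])

```text
time: 19.98
tool_pos: [437.9, -211.2, 32.0]
ee_rot: [179.8, 0.2, 94.3]
ft_force: [-0.1, -0.2, 0.8]
grip_width: 0.151
```

Emit:
play_rows([
  [[0,0,0,0,0,0,0.7],[0,0,0,0,0,0,0.71]],
])

```text
time: 20.15
tool_pos: [437.5, -211.3, 31.9]
ee_rot: [179.8, 0.2, 94.3]
ft_force: [-0.4, -0.5, 0.2]
grip_width: 0.145
```

Emit:
play_rows([
  [[0,0,0,0,0,0,0.73],[0,0,0,0,0,0,0.76]],
])

```text
time: 20.32
tool_pos: [437.3, -211.3, 31.9]
ee_rot: [179.9, 0.2, 94.3]
ft_force: [-1.0, 0.6, 1.0]
grip_width: 0.127
```

Emit:
play_rows([
  [[0,0,0,0,0,0,0.85],[0,0,0,0,0,0,1],[0,0,0,0,0,0,1]],
])

```text
time: 20.57
tool_pos: [437.3, -211.4, 32.0]
ee_rot: [179.9, 0.2, 94.3]
ft_force: [0.5, -0.4, -0.1]
grip_width: 0.116
```

The grip is centred with about zero load. Now I ease the lever up, turning the tool with it about the pivot.

Emit:
play_rows([
  [[0.008,0,0,0,-0.03,-0.08,1],[0.01,0,0,0,-0.04,-0.1,1],[0.01,0,0,0,-0.04,-0.1,1]],
])

```text
time: 20.82
tool_pos: [436.2, -211.3, 34.5]
ee_rot: [-178.5, 0.1, 94.3]
ft_force: [1.0, -0.9, -4.4]
grip_width: 0.118
```

Emit:
play_rows([
  [[0.01,0,0,0,-0.04,-0.1,1],[0.01,0,0,0,-0.04,-0.1,1],[0.01,0,0,0,-0.04,-0.1,1]],
])

```text
time: 21.07
tool_pos: [435.2, -211.4, 37.6]
ee_rot: [-176.5, 0.1, 94.3]
ft_force: [-0.4, -0.3, -2.4]
grip_width: 0.115
```

```bash
cat > st.py <<'E'
from h import *
np.set_printoptions(precision=2,suppress=True)
s=bot.read_state();R=Ro.from_euler("xyz",s["ee_rot"],degrees=True).as_matrix();g=s["tool_pos"]-19*R[:,2]
d=g-np.array([537.3,-202.4,70]);b=np.array([.9972,.0743,0]);h=-d@b
print(s["time"],"bar",g,"lever",np.arctan2(d[2],h),"r",np.hypot(h,d[2]),"tilt",np.arcsin(-(R[:,2]@b)),"F",s["ft_force"],"T",s["wrist_torque"],"rot",s["ee_rot"],"q",s["joint_positions"])
E
python3 st.py
```

```text
21.0667 bar [ 436.33 -211.23   56.58] lever -0.13161705893784 r 102.2231062469906 tilt 0.06030889587564613 F [-0.42 -0.3  -2.39] T [-0.1  -0.17  0.01] rot [-176.54    0.11   94.27] q [ 41.94  30.07 -28.91 116.82  23.24  42.02   2.13]
```

Emit:
play_rows([
  [[0.01,0,0,0,-0.04,-0.1,1],[0.01,0,0,0,-0.04,-0.1,1],[0.01,0,0,0,-0.04,-0.1,1],[0.01,0,0,0,-0.04,-0.1,1]],
])

```text
time: 21.4
tool_pos: [433.8, -211.5, 42.4]
ee_rot: [-174.0, 0.1, 94.3]
ft_force: [0.0, 0.1, -0.7]
grip_width: 0.121
```

Emit:
play_rows([
  [[0.01,0,0,0,-0.04,-0.09,1],[0.01,0,0,0,-0.04,-0.09,1],[0.01,0,0,0,-0.04,-0.09,1],[0.01,0,0,0,-0.04,-0.09,1]],
])

```text
time: 21.73
tool_pos: [432.7, -211.6, 47.1]
ee_rot: [-171.4, 0.1, 94.3]
ft_force: [-0.1, -0.2, 1.5]
grip_width: 0.112
```

```bash
python3 st.py
```

```text
21.7333 bar [ 435.55 -211.35   65.86] lever -0.04055114661718046 r 102.218384783011 tilt 0.1492452764552523 F [-0.07 -0.16  1.52] T [ 0.03  0.02 -0.05] rot [-171.45    0.15   94.29] q [ 39.87  31.19 -28.42 113.25  22.76  49.41   1.76]
```

Tracking well at constant radius. I continue with smaller lift commands as the load grows.

Emit:
play_rows([
  [[0.01,0,0,0,-0.04,-0.07,1],[0.01,0,0,0,-0.04,-0.07,1],[0.01,0,0,0,-0.04,-0.07,1],[0.01,0,0,0,-0.04,-0.06,1],[0.01,0,0,0,-0.04,-0.06,1]],
])

```text
time: 22.15
tool_pos: [431.7, -211.8, 52.2]
ee_rot: [-168.3, 0.2, 94.3]
ft_force: [-0.6, 0.8, 4.0]
grip_width: 0.113
```

```bash
python3 st.py
```

```text
22.15 bar [ 435.52 -211.44   70.76] lever 0.007407777416374888 r 102.17165086100195 tilt 0.20388872627040355 F [-0.64  0.76  4.01] T [ 0.12  0.12 -0.02] rot [-168.32    0.2    94.29] q [ 38.52  32.12 -28.   111.04  22.61  53.75   1.46]
```

Emit:
play_rows([
  [[0.01,0,0,0,-0.04,-0.06,1],[0.01,0,0,0,-0.04,-0.06,1],[0.01,0,0,0,-0.04,-0.06,1],[0.01,0,0,0,-0.04,-0.05,1]],
])

```text
time: 22.48
tool_pos: [431.1, -211.9, 55.9]
ee_rot: [-165.8, 0.2, 94.3]
ft_force: [-0.9, -0.4, 6.4]
grip_width: 0.116
```

```bash
python3 st.py
```

```text
22.4833 bar [ 435.69 -211.44   74.29] lever 0.0420510554721268 r 102.08327396757241 tilt 0.24747976931212365 F [-0.89 -0.4   6.44] T [0.11 0.13 0.02] rot [-165.82    0.23   94.3 ] q [ 37.44  32.98 -27.64 109.27  22.53  57.11   1.21]
```

Emit:
play_rows([
  [[0.008,0,0,0,-0.04,-0.05,1],[0.008,0,0,0,-0.04,-0.05,1],[0.008,0,0,0,-0.04,-0.05,1],[0.008,0,0,0,-0.04,-0.05,1],[0.008,0,0,0,-0.04,-0.05,1]],
])

```text
time: 22.9
tool_pos: [430.5, -211.9, 60.6]
ee_rot: [-163.3, 0.3, 94.3]
ft_force: [-0.6, 0.4, 6.9]
grip_width: 0.114
```

```bash
python3 st.py
```

```text
22.9 bar [ 435.95 -211.39   78.77] lever 0.0859717341113638 r 102.11058447723225 tilt 0.2916631163492025 F [-0.61  0.42  6.87] T [ 0.02  0.22 -0.01] rot [-163.29    0.29   94.32] q [ 36.37  33.82 -27.27 107.45  22.43  60.56   1.01]
```

Emit:
play_rows([
  [[0.008,0,0,0,-0.04,-0.04,1],[0.008,0,0,0,-0.04,-0.04,1],[0.008,0,0,0,-0.04,-0.03,1],[0.008,0,0,0,-0.04,-0.03,1]],
])

```text
time: 23.23
tool_pos: [430.3, -212.0, 64.2]
ee_rot: [-161.3, 0.3, 94.3]
ft_force: [-0.5, 0.5, 7.7]
grip_width: 0.115
```

```bash
python3 st.py
```

```text
23.2333 bar [ 436.38 -211.4    82.22] lever 0.12006605238932876 r 102.0404245838095 tilt 0.32635557645517843 F [-0.46  0.51  7.66] T [ 0.1   0.14 -0.05] rot [-161.3     0.35   94.34] q [ 35.52  34.53 -26.96 106.01  22.38  63.22   0.84]
```

Emit:
play_rows([
  [[0.008,0,0,0,-0.03,-0.03,1],[0.008,0,0,0,-0.03,-0.03,1],[0.008,0,0,0,-0.03,-0.03,1]],
])

```text
time: 23.48
tool_pos: [430.2, -212.0, 67.0]
ee_rot: [-159.8, 0.4, 94.4]
ft_force: [-0.7, 0.1, 7.9]
grip_width: 0.116
```

Emit:
play_rows([
  [[0.007,0,0,0,-0.03,-0.02,1],[0.007,0,0,0,-0.03,-0.02,1]],
])

```text
time: 23.65
tool_pos: [430.2, -212.0, 68.8]
ee_rot: [-158.9, 0.4, 94.4]
ft_force: [-0.8, -0.1, 7.8]
grip_width: 0.117
```

```bash
python3 st.py
```

```text
23.65 bar [ 437.03 -211.3    86.48] lever 0.1623311710273556 r 101.99219174458793 tilt 0.3685171342956221 F [-0.83 -0.07  7.84] T [ 0.15  0.26 -0.05] rot [-158.88    0.44   94.37] q [ 34.48  35.43 -26.58 104.26  22.34  66.42   0.64]
```

Emit:
play_rows([
  [[0.006,0,0,0,-0.03,-0.01,1],[0.006,0,0,0,-0.02,-0.01,1]],
])

```text
time: 23.82
tool_pos: [430.3, -212.0, 70.3]
ee_rot: [-158.1, 0.5, 94.4]
ft_force: [-1.3, 0.6, 8.7]
grip_width: 0.118
```

Emit:
play_rows([
  [[0.005,0,0,0,-0.02,-0.01,1],[0.004,0,0,0,-0.02,-0.01,1]],
])

```text
time: 23.98
tool_pos: [430.3, -212.0, 71.7]
ee_rot: [-157.5, 0.5, 94.4]
ft_force: [-0.8, -0.4, 6.1]
grip_width: 0.119
```

```bash
python3 st.py
```

```text
23.9833 bar [ 437.51 -211.28   89.23] lever 0.18971346651737986 r 101.9992953264866 tilt 0.3926172125906745 F [-0.78 -0.42  6.08] T [ 0.08  0.1  -0.02] rot [-157.5     0.51   94.38] q [ 33.88  35.94 -26.35 103.25  22.31  68.26   0.53]
```

Emit:
play_rows([
  [[0,0,0,0,0,-0.02,1],[0,0,0,0,0,-0.02,1]],
])

```text
time: 24.15
tool_pos: [430.2, -211.9, 72.1]
ee_rot: [-157.4, 0.5, 94.4]
ft_force: [-0.8, -0.1, 1.1]
grip_width: 0.116
```

Emit:
play_rows([
  [[0,0,0,0,0,-0.03,1],[0,0,0,0,0,-0.03,1]],
])

```text
time: 24.32
tool_pos: [430.1, -211.9, 72.2]
ee_rot: [-157.3, 0.5, 94.4]
ft_force: [-0.9, -0.9, 0.4]
grip_width: 0.117
```

```bash
python3 st.py
```

```text
24.3167 bar [ 437.42 -211.23   89.76] lever 0.1946090050419528 r 102.18523245034493 tilt 0.395476712824603 F [-0.85 -0.86  0.41] T [ 0.04 -0.22 -0.03] rot [-157.34    0.49   94.39] q [ 33.83  35.98 -26.33 103.14  22.28  68.49   0.56]
```

Emit:
play_rows([
  [[0,0,0,0,0,-0.06,1],[0,0,0,0,0,-0.06,1]],
])

```text
time: 24.48
tool_pos: [430.2, -211.9, 72.7]
ee_rot: [-157.3, 0.5, 94.4]
ft_force: [-1.1, -0.0, -1.9]
grip_width: 0.119
```

```bash
python3 st.py
python3 - <<'E'
from h import *
c=bot.read_camera("scene");t=bot.read_camera("top")
W=np.zeros((420,800,3),np.uint8);W[:420,:400]=cv2.resize(c["image"][200:326,270:390],(400,420));W[:420,400:800]=cv2.resize(t["image"][190:320,310:434],(400,420))
cv2.imwrite("pics/c8.png",W)
E
```

```text
24.4833 bar [ 437.47 -211.16   90.18] lever 0.19874329569293417 r 102.2183041506743 tilt 0.39632053877682016 F [-1.15 -0.03 -1.93] T [-0.02 -0.47  0.07] rot [-157.29    0.46   94.38] q [ 33.83  35.98 -26.33 103.08  22.24  68.59   0.59]
```

View pics/c8.png

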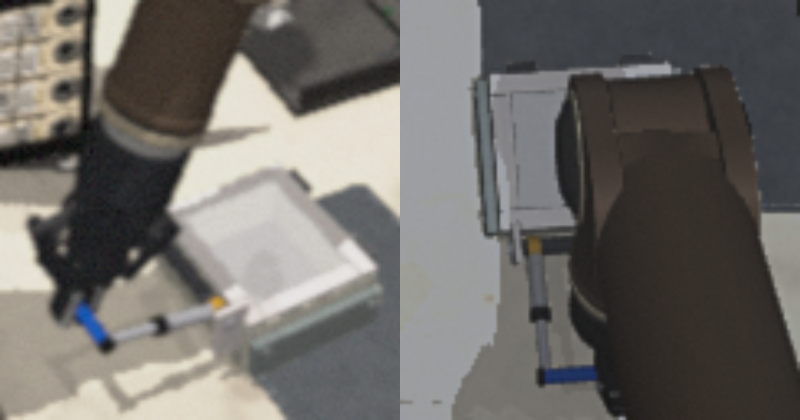

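The load has turned round (−1.9 N) and the lid lies shut in the scene crop. I let go and back out along the tool axis.

Emit:
play_rows([
  [[0,0,0,0,0,0,0.7],[0,0,0,0,0,0,0.5],[0,0,0,0,0,0,0.2],[0,0,0,0,0,0,0.1],[0,0,0,0,0,0,0.1]],
])

```text
time: 25.0
tool_pos: [430.9, -211.7, 72.8]
ee_rot: [-157.4, 0.5, 94.4]
ft_force: [-0.3, 0.0, 0.0]
grip_width: 0.449
```

Emit:
play_rows([
  [[0,0,0,0,0,-0.5,0.1],[0,0,0,0,0,-1,0.1],[0,0,0,0,0,-2,0.1],[0,0,0,0,-0.5,-2.5,0.1],[0,0,0,0,-1.5,-2.5,0.1],[-0.1,0,0,0,-3,-2,0.1],[-0.1,0,0,-1,-3,-1,0.1],[-0.1,0,0,-2,-2,-1,0.1],[-0.1,0,0,-3,0,0,0.1],[0,0,0,-3,0,0,0.1],[0,0,0,-2,0,0,0.1],[0,0,0,0,0,0,0.1]],
])

```text
time: 26.0
tool_pos: [394.2, -326.3, 234.6]
ee_rot: [178.7, 0.9, 94.9]
ft_force: [0.1, 0.1, 0.6]
grip_width: 0.452
```

Run:
```python
from h import *
s=bot.read_state();print(s["time"],s["tool_pos"],s["ft_force"])
c=bot.read_camera("scene");t=bot.read_camera("top")
r,m=blue(t,(330,290,420,320));print(r)
W=np.zeros((560,800,3),np.uint8);W[:420,:400]=cv2.resize(c["image"][200:326,270:390],(400,420));W[:420,400:800]=cv2.resize(t["image"][190:320,310:434],(400,420))
cv2.imwrite("pics/c9.png",W)
a=cv2.imread("pics/top0.png");d=cv2.absdiff(a,t["image"]).max(2)
for n,b in(("puck",(465,290,500,325)),("cap",(460,230,492,262)),("tweez",(285,190,302,245)),("frame",(100,220,175,268))):
    x0,y0,x1,y1=b;print(n,d[y0:y1,x0:x1].max(),d[y0:y1,x0:x1].mean())
```

```text
26.0 [ 394.18690947 -326.32539524  234.6369301 ] [0.13387518 0.14052324 0.59625731]
((374.449951171875, 304.8500061035156), (3.7581286430358887, 39.268611907958984), 85.60128784179688)
puck 123 61.98122448979592
cap 8 4.3017578125
tweez 8 5.555080213903743
frame 8 5.15
```

View pics/c9.png

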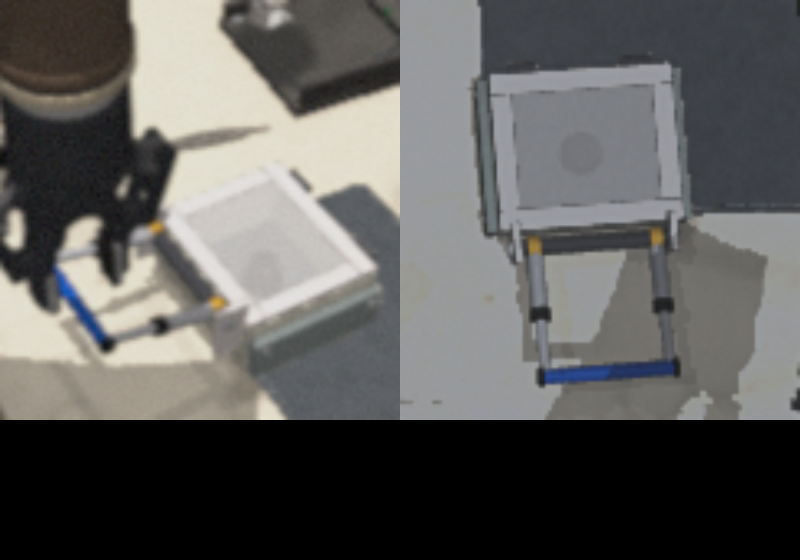

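The lid is shut with the loupe visible inside it at (580,153) in the top half, and the bar is at its starting pixel. I check the puck in the scene view, since the arm hides it from above, then hand in.

Run:
```python
from h import *
a=cv2.imread("pics/scene0.png");c=bot.read_camera("scene")["image"]
for i in(a,c):
    m=(cv2.cvtColor(i,cv2.COLOR_BGR2GRAY)[385:420,325:365]);M=cv2.moments((m>225).astype(np.uint8),True);print(m.mean(),M["m00"],M["m10"]/max(M["m00"],1),M["m01"]/max(M["m00"],1))
print(cv2.absdiff(a,c)[385:420,325:365].mean())
print(bot.sign_off())
```

```text
213.705 0.0 0.0 0.0
213.1742857142857 0.0 0.0 0.0
1.9323809523809523
the job is handed in; nothing more can be done
None
```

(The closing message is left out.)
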